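# Ease a roller down a feed board onto a sprung stop

## Task

Roll the dark roller out of its hollow, over the rib and down the sloping feed board until it comes to rest squarely against the red pads of the sprung stop, which the last user clamped somewhere along the lower part of the board. Keep it on the board the whole way (let it roll, do not carry it or drag it without turning), hold it back so that it never runs away down the slope, and let it meet the pads gently instead of running into them or ramming them. Leave the other things on the bench alone.

Things in the scene. Friction and masses are not known exactly. Their poses are not given: they have to be found in the camera images.
- feed_board: Fixed plywood board, 180 mm wide (its x), 420 mm long (its y), sloping 0.07 rad (4 degrees) down to its +y. Side rails 150 mm apart inside, 14 mm high. Origin on the worktop under it, z up. Two dark ribs, 2 mm high, 6 mm wide, cross it at y = -136 and -106 mm of board_plane; the roller starts in the hollow between them.
- board_plane (a point): Point on the board's upper surface, midway between the rails, 32 mm above the worktop. Its y runs straight down the slope, x across the board, z square off the surface. The surface reaches from y = -180 to y = +240 mm.
- roller: Dark, smooth wooden cylinder, 56 mm diameter, 140 mm long, 0.3 to 0.6 kg, two brass bands, a white line along it. Origin at its centre (28 mm off the board); x is its axis, across the board; z points up to the white line at first and turns as it rolls. It takes about 2 to 6 N to push over the rib; past it, it runs downhill by itself unless something is kept in front.
- stop: Sprung stop. This frame equals the feed board's and does NOT tell where the stop is clamped. Two red-faced pads, 36 mm high, 28 mm wide, with an 80 mm window between them in mid-board, so fingers can pass there. They give 1 mm per 1.5 N, up to 10 mm; the clamp does not slip. Blocks and brass knobs behind the pads are 44 mm high.
- stop_zone (a point): Mid-board point on the surface, axes as board_plane, 110 mm down-slope of it: middle of the zone where the pads' faces may be, 60 mm either way; the place must be seen or felt. A touching roller's centre is 28 mm up-slope of the faces. Behind the faces only a steel strap lies across the window, its top 3.5 mm above the board: keep fingertips above it.
- glue_jar: Bystander, loose: glue jar, orange, grey lid, 67 mm across, 90 mm tall; leave where it is. Origin at the centre of its underside.
- rosin_block: Bystander, loose: rosin block, orange-brown on a pale base, 36x52x22 mm; leave where it is. Origin at the centre of its underside.
- sanding_block: Bystander, loose: light brown sanding block 42x78x26 mm; leave where it is. Origin at the centre of its underside.
- tuning_peg_1: Bystander, loose: turned wooden tuning peg, 112 mm long, lying; leave where it is. Origin at the centre of its underside.
- yellow_lath: Bystander, loose: yellow wooden lath 22x115x12 mm, lying; leave where it is. Origin at the centre of its underside.
Things that resemble listed ones, but are neither listed nor needed, are in the scene too. Of the things that look like the roller, the largest one is meant.

How it is judged:
By the outcome, as a careful person would: the job done as asked, in the order asked, and still so for the second after the job is handed in, with the robot touching nothing.
It also fails if it takes over 45 s, if anything falls off the work surface, if the arm or the gripper's body presses on something with over 40 N, if the wrist force passes 120 N, or if a joint passes its speed limit or range.

## Robot

A 6-joint arm with a two-finger parallel gripper is mounted at the origin on a cart in front of the work surface, level with it; the furniture and walls round the work are solid. World frame = base frame: x ahead of the robot, y to its left, z up, the work surface at z = 0. Lengths are in m, angles in rad, forces in N, time in s.
With the tool pointing down it reaches from about 0.275 to 0.875 m from the base axis. Payload 12.5 kg.
Tool frame: the origin (TCP) lies midway between the tips of the shut fingers; the grasp point (between the pads) lies 19 mm behind it (arm.grasp_offset is the z of the grasp point in the tool frame, in m); z points along the fingers, y is the line along which they close (so a half turn about z gives the same grasp; the last joint's range is limited). The gripper opens to 85 mm and grips with 20 to 120 N. Pads are 22 mm wide; open, the fingers measure 114 mm over their backs; the gripper's body (76 mm by 85 mm) begins 54 mm behind the grasp point. The pads swing forward as they close: fully open they stand 13 mm farther back than shut.
Start: joints at [-1.196, 0.351, 1.652, -0, 1.139, -0.085], TCP at [0.244, -0.493, 0.231] pointing down, gripper open.
Joint ranges: [-2.75, 2.75], [-0.79, 2.1], [0.01, 2.65], [-1.57, 4.71], [0.07, 3.14], [-2.87, 2.87]. Speed limits (rad/s): [2.22, 2.22, 2.79, 3.14, 3.14, 3.14].

## Interface

Orientations are given as a unit quaternion [w, x, y, z].
In Python, from cell import arm gives the robot as it stands.
- The arm moves only by the tool send_rows, never from a script. Its argument "moves" is a list that holds one entry, the list of rows, each a list of 7 numbers: the shift along the tool's x, y, z in cm, then the turn, a rotation vector about the tool's x, y, z in rad, then the closure, from 0 (fully open) to 1 (shut). A call has 1 to 20 rows; each row is the pose to reach, as a shift and turn from the pose commanded when the call began, along the tool's axes at that moment; what a row does not reach only later rows make up. A row lasts 1/12 s, in which the tool goes at most 41.7 mm and 7.16 degrees, less where a joint would pass 70% of its speed; a pose out of reach is approached as far as the arm can. A call with a gripper value outside its range is refused whole. The fingers move at their own pace and stop on an object; "newtons" is the grip in N (left out, the last holds). Time passes only in rows, so rows that repeat a pose let the fingers close. It gives the time, the measured TCP pose, the force, the opening and the grip force at its end, in the units of the state.
- arm.read_state(): the state, without advancing time (a new reading comes with each control period).
- arm.read_camera(name): name is "scene" or "top" or "wrist"; returns a dict with "frame" (400x640x3 uint8, red, green, blue), "fx", "fy", "cx", "cy" (pixels), "dist_coeffs" ([k1, k2, p1, p2, k3] as OpenCV has them; the pictures are not rectified), "R" (3x3) and "t" (3): a world point X has camera coordinates R X + t. Camera axes: x right, y down, z forward; pixel columns grow to the right and rows downward; lengths in m; the calibration is good to about 2 mm. A picture is of the moment at which its call begins. There is no depth.
- arm.hand_in(): hands the job in; it is judged then, once.
The state is a dict: "t": time; "qpos": joint angles; "dq": joint speeds; "joint_efforts": joint torques, N m; "ee_pos": TCP position; "eef_rot": TCP orientation; "ft_force": force on the tool from outside, world axes, zero at the start; "ft_torque": the same for the moment, N m; "grip_width": finger opening in m; "finger_force": force on a finger pad.
Only numpy, scipy, OpenCV 4.12 (cv2) and the standard library are available. Lean on these libraries where they do the work, as an engineer would, in place of code of your own. Each camera call takes 0.05 s, during which the arm holds its last target. There are 200 camera calls.

## Working session

There is one attempt and no reset: what is moved stays moved. The work goes in short steps, Python scripts to look and compute and a tool call to move; the robot and the scene stay as the last step left them, time stands still between calls to the robot, and variables do not carry over. Pictures are saved under pics/ and viewed, at most 12 in all, crops included, and the job is handed in when it is done.

Besides the shell and the picture viewer there is one more tool, called after "Call:" as name(argument=value, ...) on one line, values as JSON. send_rows: Moves the arm, as the interface text tells. Its arguments: {"type":"object","properties":{"moves":{"type":"array","items":{"type":"array","items":{"type":"array","items":{"type":"number"}}}},"newtons":{"type":"number"}},"required":["moves"]}

```bash
mkdir -p pics; ls
python3 - <<'E'
from cell import arm
import cv2,numpy as np
for n in ("top","scene"):
    c=arm.read_camera(n); cv2.imwrite(f"pics/{n}1.png",c["frame"][:,:,::-1])
    np.savez(f"{n}1.npz",**{k:np.array(v) for k,v in c.items()})
    print(n,c["fx"],c["cx"],c["cy"],c["dist_coeffs"],np.round(c["R"],3).tolist(),c["t"])
s=arm.read_state();print(s)
E
```

```text
pics
top 388.22602704881126 321.80377688686804 204.40426998299864 [-0.00358623  0.          0.          0.          0.        ] [[0.004, -1.0, -0.002], [-0.975, -0.003, -0.221], [0.221, 0.003, -0.975]] [-4.80868082e-04  5.55437773e-01  1.04934808e+00]
scene 475.6469100496871 316.3737131673689 201.40236691199485 [-0.13341422  0.          0.          0.          0.        ] [[-0.779, -0.627, 0.004], [-0.375, 0.462, -0.804], [0.502, -0.628, -0.595]] [0.42586867 0.25479334 1.42420729]
{'t': 0.1, 'qpos': array([-1.19560320e+00,  3.51196181e-01,  1.65237112e+00,  3.44380417e-05,
        1.13910789e+00, -8.45951520e-02]), 'dq': array([-7.56048865e-04, -1.56041042e-03,  3.18032193e-05,  9.07253973e-04,
       -1.22942046e-03,  8.05659134e-04]), 'joint_efforts': array([ 2.62425847e-04, -5.06833577e+01, -2.91876179e+01, -1.16387773e-04,
        2.63541355e-03,  6.66206734e-05]), 'ee_pos': array([ 0.24398757, -0.49257921,  0.23080049]), 'eef_rot': array([-5.37831792e-04,  9.73692024e-01,  2.27867393e-01, -6.28990694e-05]), 'ft_force': array([-0.46345966,  0.03132723,  0.32023961]), 'ft_torque': array([ 0.06260812, -0.08114635,  0.05143145]), 'finger_force': 0.0, 'grip_width': 0.08577259663824044}
```

View pics/top1.png

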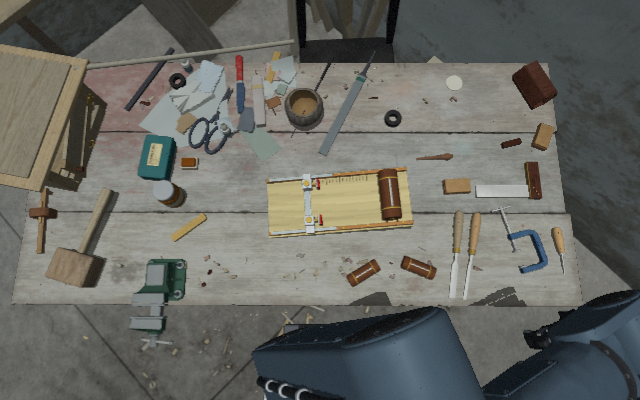

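View pics/scene1.png

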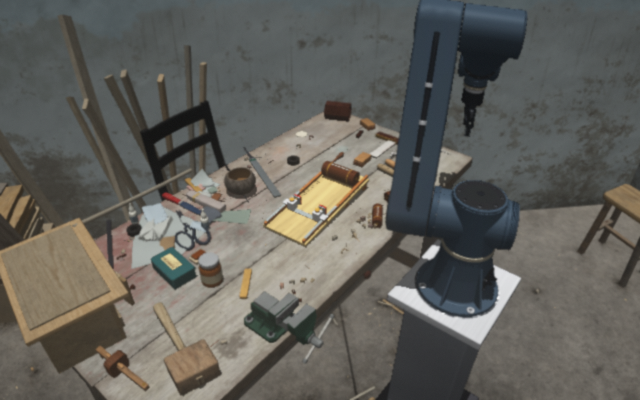

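The top view shows the feed board spanning pixels x 268–412, y 168–236. Its slope runs down to the left, the stop is at x≈310, and the white line on the roller should be visible from above.
Things that could be taken for the roller are the large one on the board at (390,194), small ones at (364,272) and (418,267), and a dark block at (534,85). The one on the board is the largest and it lies between the ribs, so I choose that one and check it in a close crop.

Run:
```python
import cv2
im=cv2.imread("pics/top1.png")[155:250,255:425]
cv2.imwrite("pics/crop1.png",cv2.resize(im,None,fx=4.7,fy=4.7,interpolation=cv2.INTER_CUBIC))
```

```text
(no output)
```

View pics/crop1.png

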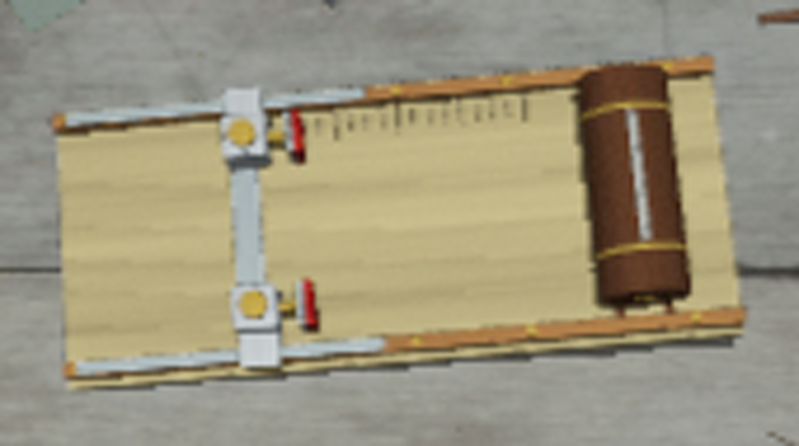

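The crop confirms the large roller with two brass bands and a white line, at crop (637,185). The red pad faces are at about crop (303,135) and (315,304). I'll fit the board pose next.

```bash
cat > h.py <<'E'
import numpy as np,cv2
from scipy.optimize import least_squares
from scipy.spatial.transform import Rotation as Ro
def cam(n):
    c=dict(np.load(n)); K=np.array([[c["fx"],0,c["cx"]],[0,c["fy"],c["cy"]],[0,0,1]]); return c,K
def proj(c,K,P): return cv2.projectPoints(np.atleast_2d(P).astype(float),cv2.Rodrigues(c["R"])[0],c["t"],K,c["dist_coeffs"])[0][:,0]
def b2w(p,P):
    # p: x,y,yaw ; P board_plane coords (m)
    R=Ro.from_euler('z',p[2])*Ro.from_euler('x',-.07)
    return R.apply(np.atleast_2d(P))+[p[0],p[1],.032]
def crop(u): return (np.array(u,float)+.5)/4.7-.5+[255,155]
E
python3 - <<'E'
from h import *
c,K=cam("top1.npz"); print("cam",-c["R"].T@c["t"])
obs=crop([(53,115),(714,57),(70,375),(745,322)])
def M(w): return np.array([[w,.24,.014],[w,-.18,.014],[-w,.24,.014],[-w,-.18,.014]])
r=least_squares(lambda q:(proj(c,K,b2w(q[:3],M(q[3])))-obs).ravel(),[.5,0,.08,.085])
print(r.x,r.fun.round(2)); p=r.x[:3]; np.save("p.npy",p)
# pads: board y for assumed x
for u,x,z in [((303,112),.068,.036),((305,160),.040,.036),((312,281),-.040,.036),((318,328),-.068,.036)]:
    s=least_squares(lambda q:(proj(c,K,b2w(p,[q[0],q[1],z]))-crop(u)).ravel(),[x,.1]); print("pad",s.x)
for u,z in [((630,110),.056),((645,238),.056),((637,178),.056)]:
    s=least_squares(lambda q:(proj(c,K,b2w(p,[q[0],q[1],z]))-crop(u)).ravel(),[0,-.12]); print("white",s.x)
for n in ("top","scene"):
    c,K=cam(n+"1.npz"); im=cv2.imread(f"pics/{n}1.png")
    cr=(155,250,255,425,4.7) if n=="top" else (140,255,250,390,5)
    f=cr[4]; im=cv2.resize(im[cr[0]:cr[1],cr[2]:cr[3]],None,fx=f,fy=f,interpolation=cv2.INTER_CUBIC)
    def L(a,b,col):
        q=[(tuple(((proj(c,K,b2w(p,v))[0]+.5-[cr[2],cr[0]])*f).astype(int).tolist())) for v in (a,b)]; cv2.line(im,*q,col,1)
    for x in(-.075,.075,-.09,.09):L([x,-.18,0],[x,.24,0],(255,0,0))
    for y in(-.18,.24,-.136,-.106):L([-.09,y,0],[.09,y,0],(0,255,0))
    L([-.07,-.121,.056],[.07,-.121,.056],(255,0,255))
    cv2.imwrite(f"pics/ov_{n}.png",im)
a=cv2.imread("pics/ov_top.png")
E
```

```text
cam [ 0.3101013  -0.00173274  1.14607021]
[ 0.57396507 -0.07633596  0.07384849  0.08392913] [-0.03  0.05  0.54 -0.11 -1.45  0.22  0.93 -0.27]
pad [0.06494897 0.07928379]
pad [0.03423755 0.08015523]
pad [-0.04167913  0.08112161]
pad [-0.07072489  0.07951565]
white [ 0.04236151 -0.11770801]
white [-0.03644305 -0.11805725]
white [ 0.0002321  -0.11732665]
```

View pics/ov_top.png

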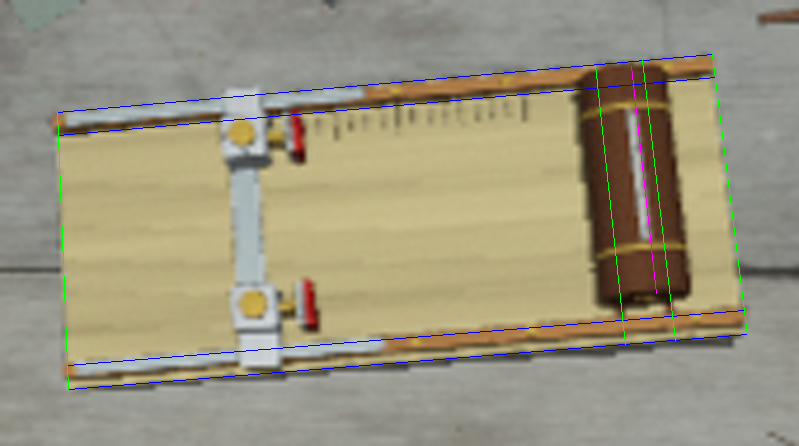

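View pics/ov_scene.png

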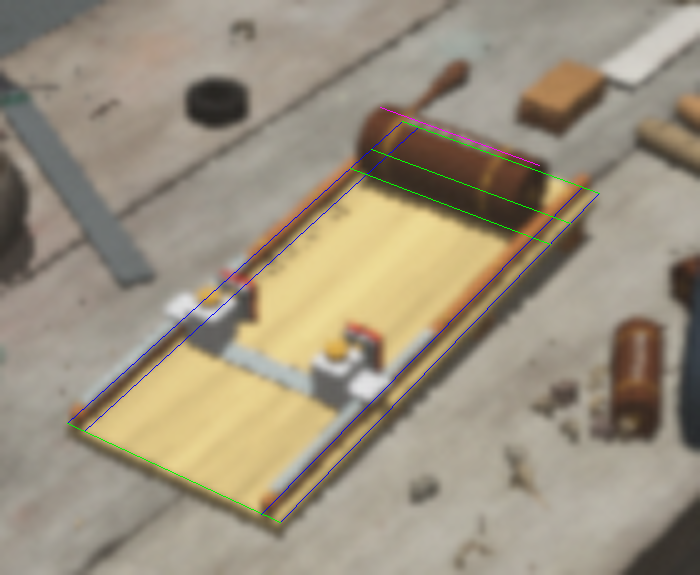

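The overlay matches the board and ribs to within a few mm. The pad faces are at board y ≈ 0.080. The plan is to straddle the roller with fingers closing along the slope, narrow the opening to a loose cage, and walk it down slowly.

```bash
cat >> h.py <<'E'
def frame():
    p=np.load("p.npy").copy(); p[0]-=.002
    R=(Ro.from_euler('z',p[2])*Ro.from_euler('x',-.07)); return p,R
def target(y,h):
    p,R=frame(); return b2w(p,[0,y,h])[0], Ro.from_matrix(R.as_matrix()@np.diag([1.,-1,-1]))
def rel(s,y,h):
    q=s["eef_rot"]; T=Ro.from_quat([q[1],q[2],q[3],q[0]]); P,G=target(y,h)
    return (T.inv().apply(P-s["ee_pos"])*100).round(2),(T.inv()*G).as_rotvec().round(4)
def board(s):
    p,R=frame(); q=s["eef_rot"]; T=Ro.from_quat([q[1],q[2],q[3],q[0]])
    return (R.inv().apply(s["ee_pos"]-[p[0],p[1],.032])*1000).round(1), (target(0,0)[1].inv()*T).as_rotvec().round(4), R.inv().apply(s["ft_force"]).round(2)
E
python3 -c "
from h import *
from cell import arm
s=arm.read_state()
print(rel(s,-.120,.10),rel(s,-.12,.008),target(-.12,.1)[0],board(s))"
```

```text
(array([ 43.62, -12.3 ,   9.08]), array([-0.0702, -0.0134,  0.3858])) (array([ 43.38, -11.69,  18.26]), array([-0.0702, -0.0134,  0.3858])) [ 0.5802811  -0.18874059  0.14014824] (array([-357.8, -403.9,  171. ]), array([ 0.0702,  0.0134, -0.3858]), array([-0.46,  0.04,  0.32]))
```

Call:
send_rows(moves=[[[1.5,-0.4,0.3,-0.003,0,0.02,0],[4.5,-1.2,0.9,-0.01,-0.002,0.05,0],[8,-2.3,1.7,-0.015,-0.003,0.08,0],[11.5,-3.3,2.4,-0.02,-0.004,0.11,0],[15,-4.2,3.1,-0.025,-0.005,0.14,0],[18.5,-5.2,3.9,-0.03,-0.006,0.17,0],[22,-6.2,4.6,-0.035,-0.007,0.2,0],[25.5,-7.2,5.3,-0.04,-0.008,0.23,0],[29,-8.2,6,-0.045,-0.009,0.26,0],[32.5,-9.2,6.8,-0.05,-0.01,0.29,0],[36,-10.2,7.5,-0.055,-0.011,0.32,0],[39.5,-11.2,8.2,-0.06,-0.012,0.35,0],[42,-11.9,8.7,-0.066,-0.013,0.37,0],[43.6,-12.3,9.1,-0.07,-0.0134,0.386,0],[43.6,-12.3,9.1,-0.07,-0.0134,0.386,0],[43.6,-12.3,9.1,-0.07,-0.0134,0.386,0],[43.6,-12.3,9.1,-0.07,-0.0134,0.386,0]]])

```text
t: 1.52
ee_pos: [0.5796, -0.1896, 0.1402]
eef_rot: [0.035, 0.999, 0.037, 0.001]
ft_force: [0.6, -1.5, 0.9]
grip_width: 0.0856
finger_force: 0.0
```

Run:
```python
from h import *
from cell import arm
s=arm.read_state(); print(s["t"],board(s),rel(s,-.12,.008))
c=arm.read_camera("wrist"); np.savez("w1.npz",**{k:np.array(v) for k,v in c.items()})
cc,K=cam("w1.npz"); im=c["frame"][:,:,::-1].copy()
p,_=frame()
def L(a,b,col): cv2.line(im,*[tuple(np.round(proj(cc,K,b2w(p,v))[0]).astype(int).tolist()) for v in(a,b)],col,1)
for y in(-.136,-.106,.08):L([-.075,y,0],[.075,y,0],(0,255,0))
for x in(-.075,.075):L([x,-.16,0],[x,.2,0],(255,0,0))
L([-.07,-.121,.056],[.07,-.121,.056],(255,0,255))
cv2.imwrite("pics/w1.png",im)
```

```text
1.5167 (array([  -0.7, -120.8,  100. ]), array([-0.0007, -0.0003,  0.    ]), array([ 0.51, -1.57,  0.78])) (array([ 0.07, -0.09,  9.2 ]), array([ 0.0007,  0.0003, -0.    ]))
```

View pics/w1.png

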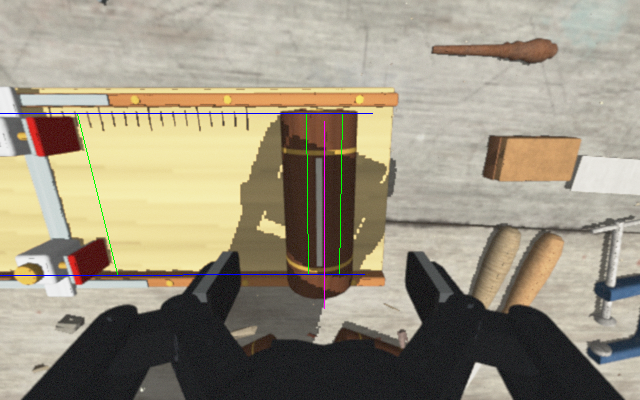

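The wrist view shows the roller centred at column ~320 between the open fingers (columns ~225 and ~420). The board overlay fits to about 3 px, and the pads' feet lie on the y = 0.08 line. I descend now.

Call:
send_rows(moves=[[[0,-0.1,0.5,0,0,0,0],[0,-0.2,1.5,0,0,0,0],[0,-0.2,2.5,0,0,0,0],[0,-0.2,3.5,0,0,0,0],[0,-0.2,4.5,0,0,0,0],[0,-0.2,5.5,0,0,0,0],[0,-0.2,6.5,0,0,0,0],[0,-0.2,7.5,0,0,0,0],[0,-0.2,8.3,0,0,0,0],[0,-0.2,9,0,0,0,0],[0,-0.2,9.2,0,0,0,0],[0,-0.2,9.2,0,0,0,0.1],[0,-0.2,9.2,0,0,0,0.2],[0,-0.2,9.2,0,0,0,0.2],[0,-0.2,9.2,0,0,0,0.2]]], newtons=20)

```text
t: 2.82
ee_pos: [0.5809, -0.1937, 0.0489]
eef_rot: [0.036, 0.999, 0.037, 0.002]
ft_force: [0.2, -0.3, -0.7]
grip_width: 0.0684
finger_force: 0.0
```

Run:
```python
from h import *
from cell import arm
s=arm.read_state(); print(s["t"],board(s),s["grip_width"],s["finger_force"])
```

```text
2.8167 (array([   0.2, -118.6,    8.7]), array([-0.0012,  0.0011,  0.0003]), array([ 0.16, -0.26, -0.68])) 0.0684320713731276 0.0
```

Call:
send_rows(moves=[[[0,0,0,0,0,0,0.24],[0,0,0,0,0,0,0.27],[0,0,0,0,0,0,0.3],[0,0,0,0,0,0,0.3],[0,0,0,0,0,0,0.3]]])

```text
t: 3.23
ee_pos: [0.5806, -0.1936, 0.0484]
eef_rot: [0.035, 0.999, 0.037, 0.001]
ft_force: [0.6, 0.1, -0.0]
grip_width: 0.0595
finger_force: 0.0
```

Run:
```python
from h import *
from cell import arm
s=arm.read_state(); print(s["t"],board(s),s["grip_width"],s["finger_force"])
```

```text
3.2333 (array([  -0. , -118.5,    8.1]), array([-0.0008,  0.0003,  0.0002]), array([ 0.63,  0.02, -0.01])) 0.05950035841048755 0.0
```

Call:
send_rows(moves=[[[0,-0.1,0,0,0,0,0.3],[0,-0.25,0,0,0,0,0.3],[0,-0.4,0,0,0,0,0.3],[0,-0.55,0,0,0,0,0.3],[0,-0.7,0,0,0,0,0.3],[0,-0.85,0,0,0,0,0.3],[0,-1.0,0,0,0,0,0.3],[0,-1.15,0,0,0,0,0.3],[0,-1.3,0,0,0,0,0.3],[0,-1.45,0,0,0,0,0.3]]])

```text
t: 4.07
ee_pos: [0.5794, -0.1788, 0.0472]
eef_rot: [0.035, 0.999, 0.037, 0.001]
ft_force: [0.4, -0.4, -0.5]
grip_width: 0.0595
finger_force: 0.0
```

Run:
```python
from h import *
from cell import arm
s=arm.read_state(); print(s["t"],board(s),s["grip_width"],s["finger_force"])
c=arm.read_camera("top"); np.savez("top2.npz",**{k:np.array(v) for k,v in c.items()})
a=c["frame"][155:250,255:425,::-1]; w=arm.read_camera("wrist")["frame"][:,:,::-1]
a=cv2.resize(a,(640,358),interpolation=cv2.INTER_CUBIC)
cv2.imwrite("pics/c2.png",cv2.resize(np.vstack([a,w[:200]]),None,fx=1,fy=1))
```

```text
4.0667 (array([  -0.2, -103.6,    7.9]), array([-0.0005, -0.0001,  0.0002]), array([ 0.35, -0.37, -0.57])) 0.059503965119792286 0.0
```

View pics/c2.png

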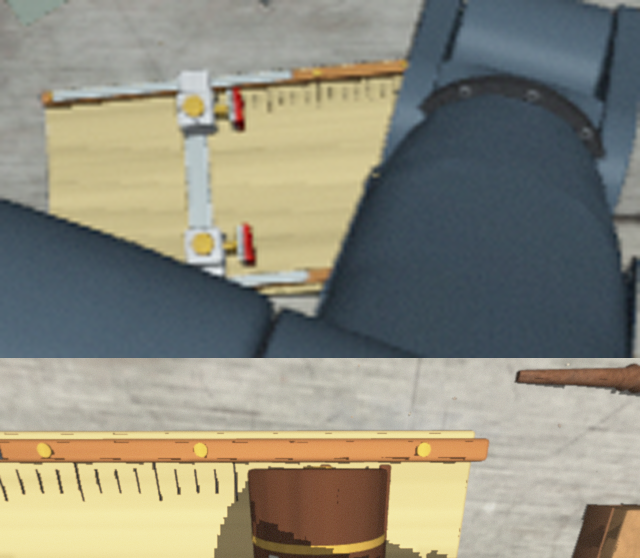

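The wrist part shows the roller caged at columns 250–385, just passing the rib. The arm hides it in the top view.

Call:
send_rows(moves=[[[0,-0.15,0,0,0,0,0.3],[0,-0.3,0,0,0,0,0.3],[0,-0.45,0,0,0,0,0.3],[0,-0.6,0,0,0,0,0.3],[0,-0.75,0,0,0,0,0.3],[0,-0.9,0,0,0,0,0.3],[0,-1.05,0,0,0,0,0.3],[0,-1.2,0,0,0,0,0.3],[0,-1.4,0,0,0,0,0.3],[0,-1.6,0,0,0,0,0.3],[0,-1.8,0,0,0,0,0.3],[0,-2.0,0,0,0,0,0.3],[0,-2.2,0,0,0,0,0.3],[0,-2.4,0,0,0,0,0.3],[0,-2.6,0,0,0,0,0.3],[0,-2.8,0,0,0,0,0.3],[0,-3.0,0,0,0,0,0.3],[0,-3.2,0,0,0,0,0.3],[0,-3.4,0,0,0,0,0.3],[0,-3.6,0,0,0,0,0.3]]])

```text
t: 5.83
ee_pos: [0.5768, -0.1432, 0.0448]
eef_rot: [0.035, 0.999, 0.037, 0.001]
ft_force: [-0.1, 0.4, 0.9]
grip_width: 0.0598
finger_force: 0.1
```

Run:
```python
from h import *
from cell import arm
s=arm.read_state(); print(s["t"],board(s),s["grip_width"],s["finger_force"])
w=arm.read_camera("wrist")["frame"][:,:,::-1]
cv2.imwrite("pics/c3.png",w)
```

```text
5.8333 (array([ -0.1, -67.8,   8.1]), array([-0.0008,  0.0002,  0.0003]), array([-0.12,  0.36,  0.88])) 0.059787902039255325 0.07412557024508715
```

View pics/c3.png

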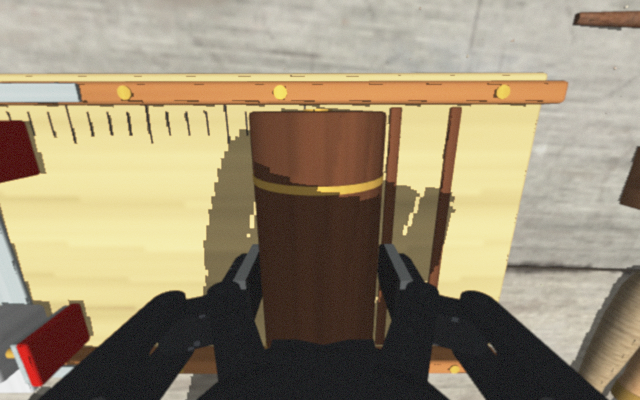

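The roller is past both ribs (columns 390 and 450), sits between the fingers, and its white line has turned out of view. I continue at about 24 mm/s.

Call:
send_rows(moves=[[[0,-0.15,0,0,0,0,0.3],[0,-0.35,0,0,0,0,0.3],[0,-0.55,0,0,0,0,0.3],[0,-0.75,0,0,0,0,0.3],[0,-0.95,0,0,0,0,0.3],[0,-1.15,0,0,0,0,0.3],[0,-1.35,0,0,0,0,0.3],[0,-1.55,0,0,0,0,0.3],[0,-1.75,0,0,0,0,0.3],[0,-1.95,0,0,0,0,0.3],[0,-2.15,0,0,0,0,0.3],[0,-2.35,0,0,0,0,0.3],[0,-2.55,0,0,0,0,0.3],[0,-2.75,0,0,0,0,0.3],[0,-2.95,0,0,0,0,0.3],[0,-3.15,0,0,0,0,0.3],[0,-3.35,0,0,0,0,0.3],[0,-3.55,0,0,0,0,0.3],[0,-3.75,0,0,0,0,0.3],[0,-3.95,0,0,0,0,0.3]]])

```text
t: 7.55
ee_pos: [0.5739, -0.1039, 0.042]
eef_rot: [0.035, 0.999, 0.037, 0.001]
ft_force: [-0.4, 0.4, 0.2]
grip_width: 0.0599
finger_force: 0.1
```

Call:
send_rows(moves=[[[0,-0.2,0,0,0,0,0.3],[0,-0.4,0,0,0,0,0.3],[0,-0.6,0,0,0,0,0.3],[0,-0.8,0,0,0,0,0.3],[0,-1.0,0,0,0,0,0.3],[0,-1.2,0,0,0,0,0.3],[0,-1.4,0,0,0,0,0.3],[0,-1.6,0,0,0,0,0.3],[0,-1.8,0,0,0,0,0.3],[0,-2.0,0,0,0,0,0.3],[0,-2.2,0,0,0,0,0.3],[0,-2.4,0,0,0,0,0.3],[0,-2.6,0,0,0,0,0.3],[0,-2.8,0,0,0,0,0.3],[0,-3.0,0,0,0,0,0.3],[0,-3.2,0,0,0,0,0.3],[0,-3.4,0,0,0,0,0.3],[0,-3.6,0,0,0,0,0.3],[0,-3.8,0,0,0,0,0.3],[0,-3.9,0,0,0,0,0.3]]])

```text
t: 9.22
ee_pos: [0.5711, -0.065, 0.0392]
eef_rot: [0.035, 0.999, 0.037, 0.001]
ft_force: [0.3, -0.0, 0.1]
grip_width: 0.0597
finger_force: 0.0
```

Run:
```python
from h import *
from cell import arm
s=arm.read_state(); print(s["t"],board(s),s["grip_width"],s["finger_force"])
w=arm.read_camera("wrist")["frame"][:,:,::-1]
cv2.imwrite("pics/c4.png",w)
```

```text
9.2167 (array([-0. , 10.8,  8. ]), array([-0.0008,  0.0003,  0.0001]), array([ 0.28, -0.05,  0.06])) 0.059730806431940404 0.00684126396663487
```

View pics/c4.png

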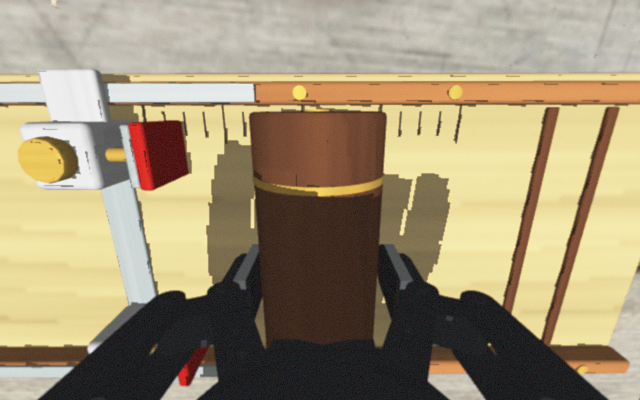

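The roller is still caged. The pad faces are at columns ~130–188 and the roller edge is at 250, so the gap is about 40 mm, matching the fit. I approach slowly.

Call:
send_rows(moves=[[[0,-0.2,0,0,0,0,0.3],[0,-0.4,0,0,0,0,0.3],[0,-0.6,0,0,0,0,0.3],[0,-0.8,0,0,0,0,0.3],[0,-1.0,0,0,0,0,0.3],[0,-1.2,0,0,0,0,0.3],[0,-1.4,0,0,0,0,0.3],[0,-1.6,0,0,0,0,0.3],[0,-1.8,0,0,0,0,0.3],[0,-2.0,0,0,0,0,0.3],[0,-2.15,0,0,0,0,0.3],[0,-2.3,0,0,0,0,0.3],[0,-2.45,0,0,0,0,0.3],[0,-2.6,0,0,0,0,0.3],[0,-2.7,0,0,0,0,0.3],[0,-2.8,0,0,0,0,0.3],[0,-2.9,0,0,0,0,0.3],[0,-3.0,0,0,0,0,0.3],[0,-3.1,0,0,0,0,0.3],[0,-3.2,0,0,0,0,0.3]]])

```text
t: 10.93
ee_pos: [0.5688, -0.0334, 0.037]
eef_rot: [0.035, 0.999, 0.037, 0.001]
ft_force: [-0.9, -0.5, 0.2]
grip_width: 0.0598
finger_force: 0.1
```

Run:
```python
from h import *
from cell import arm
s=arm.read_state(); print(s["t"],board(s),s["grip_width"],s["finger_force"])
c=arm.read_camera("wrist"); w=c["frame"][:,:,::-1]; np.savez("w5.npz",**{k:np.array(v) for k,v in c.items()})
cv2.imwrite("pics/c5.png",cv2.resize(w[60:260,150:400],None,fx=3,fy=3,interpolation=cv2.INTER_CUBIC))
```

```text
10.9333 (array([-0. , 42.6,  8. ]), array([-0.0008,  0.0003,  0.0003]), array([-0.93, -0.47,  0.22])) 0.05982802308525939 0.07433606078848243
```

View pics/c5.png

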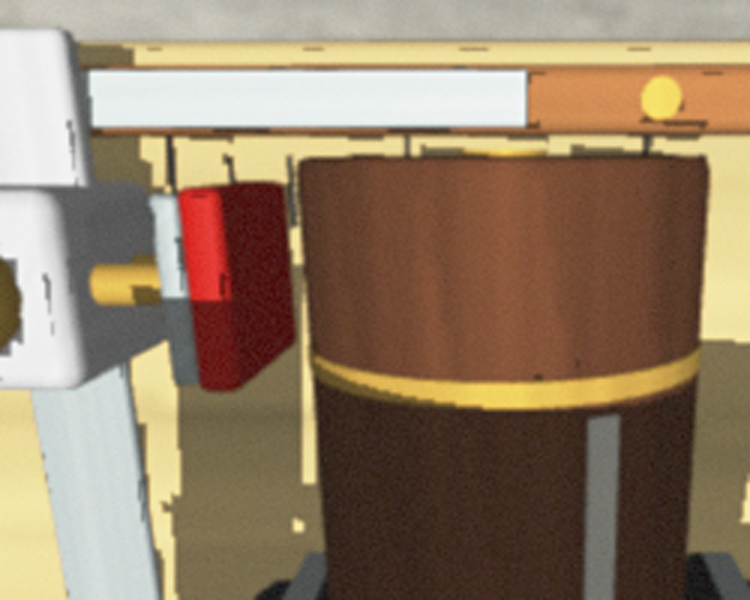

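The roller has turned about 330°, so the white line is back near crop (600,480). The gap to the red face is about 8 mm, so I creep in at 6 mm/s.

Call:
send_rows(moves=[[[0,-0.05,0,0,0,0,0.3],[0,-0.1,0,0,0,0,0.3],[0,-0.15,0,0,0,0,0.3],[0,-0.2,0,0,0,0,0.3],[0,-0.25,0,0,0,0,0.3],[0,-0.3,0,0,0,0,0.3],[0,-0.35,0,0,0,0,0.3],[0,-0.4,0,0,0,0,0.3],[0,-0.45,0,0,0,0,0.3],[0,-0.5,0,0,0,0,0.3],[0,-0.55,0,0,0,0,0.3],[0,-0.6,0,0,0,0,0.3],[0,-0.65,0,0,0,0,0.3],[0,-0.7,0,0,0,0,0.3],[0,-0.75,0,0,0,0,0.3],[0,-0.8,0,0,0,0,0.3],[0,-0.83,0,0,0,0,0.3],[0,-0.86,0,0,0,0,0.3],[0,-0.86,0,0,0,0,0.3]]])

```text
t: 12.57
ee_pos: [0.5681, -0.0249, 0.0364]
eef_rot: [0.035, 0.999, 0.037, 0.001]
ft_force: [-0.7, -0.3, -0.8]
grip_width: 0.0598
finger_force: 0.2
```

Run:
```python
from h import *
from cell import arm
s=arm.read_state(); print(s["t"],board(s),s["grip_width"],s["finger_force"])
c=arm.read_camera("wrist"); w=c["frame"][:,:,::-1]
cv2.imwrite("pics/c6.png",cv2.resize(w[60:260,150:400],None,fx=3,fy=3,interpolation=cv2.INTER_CUBIC))
```

```text
12.5667 (array([-0. , 51.2,  8. ]), array([-0.0008,  0.0003,  0.0002]), array([-0.75, -0.14, -0.82])) 0.05982056460825714 0.2365468628704548
```

View pics/c6.png

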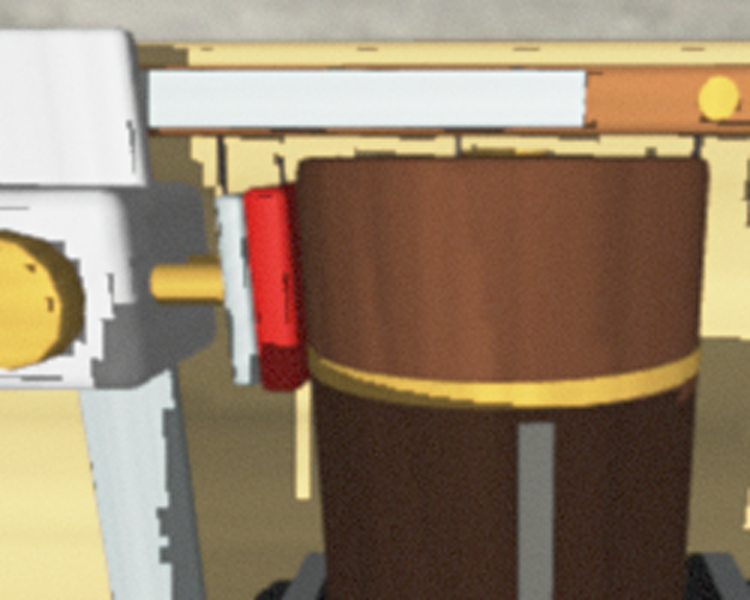

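The red face (column ~293) is now within about 1 mm of the roller edge (column ~303). I creep 2 mm more, then open slowly.

Call:
send_rows(moves=[[[0,-0.03,0,0,0,0,0.3],[0,-0.06,0,0,0,0,0.3],[0,-0.09,0,0,0,0,0.3],[0,-0.12,0,0,0,0,0.3],[0,-0.15,0,0,0,0,0.3],[0,-0.18,0,0,0,0,0.3],[0,-0.2,0,0,0,0,0.3],[0,-0.2,0,0,0,0,0.3],[0,-0.2,0,0,0,0,0.3]]])

```text
t: 13.37
ee_pos: [0.568, -0.0229, 0.0362]
eef_rot: [0.035, 0.999, 0.037, 0.001]
ft_force: [-0.2, 0.1, -0.2]
grip_width: 0.0599
finger_force: 0.0
```

Run:
```python
from h import *
from cell import arm
F=[]
for i in range(3):
    s=arm.read_state(); c=arm.read_camera("wrist"); F.append((board(s)[2][1],round(s["finger_force"],2)))
print(s["t"],board(s),s["grip_width"],F)
w=c["frame"]; a=cv2.imread("pics/c6.png"); b=cv2.resize(w[60:260,150:400,::-1],None,fx=3,fy=3,interpolation=cv2.INTER_CUBIC)
# sub-pixel shifts of roller band/edge and pad between the pictures
g=lambda im,r:np.float32(cv2.cvtColor(im,cv2.COLOR_BGR2GRAY)[r[0]:r[1],r[2]:r[3]])
for n,r in dict(block=(40,380,0,240),rollerR=(170,340,600,760),line=(430,550,440,660),rail=(70,130,480,750)).items():
    print(n,cv2.phaseCorrelate(g(a,r),g(b,r)))
for y in (250,330,340): print(b[y,280:330:4].tolist())
```

```text
13.4667 (array([-0. , 53.1,  8. ]), array([-0.0008,  0.0003,  0.0003]), array([-0.44, -0.57, -0.03])) 0.05945324570272247 [(np.float64(0.13), 0.0), (np.float64(0.38), 0.0), (np.float64(-0.57), 0.0)]
block ((0.8411087125060561, -0.7043521638323114), 0.05694842232598199)
rollerR ((0.10078587838938802, -0.18977878712821905), 0.21543772430773134)
line ((4.894974652031692, 0.2767004273617957), 0.06223407264992043)
rail ((0.01650206094831219, 0.24191605042399544), 0.22560843762056326)
[[51, 54, 227], [52, 62, 230], [64, 68, 233], [58, 63, 229], [43, 48, 211], [30, 35, 181], [19, 21, 119], [16, 22, 77], [18, 28, 66], [37, 47, 71], [36, 54, 80], [36, 52, 81], [30, 48, 79]]
[[43, 50, 224], [51, 54, 228], [53, 58, 228], [53, 59, 228], [56, 57, 230], [37, 44, 179], [34, 38, 177], [28, 33, 157], [25, 26, 96], [24, 28, 75], [33, 45, 69], [38, 53, 77], [41, 56, 82]]
[[42, 47, 219], [42, 51, 220], [44, 52, 220], [56, 61, 231], [55, 62, 232], [38, 42, 179], [31, 35, 184], [30, 36, 167], [24, 25, 103], [12, 24, 74], [29, 44, 67], [35, 49, 74], [41, 55, 81]]
```

The finger load dropped to zero and the red edge meets the roller, so it now rests on the pads with the front finger clear. I open slowly and lift.

Call:
send_rows(moves=[[[0,0,0,0,0,0,0.28],[0,0,0,0,0,0,0.26],[0,0,0,0,0,0,0.24],[0,0,0,0,0,0,0.22],[0,0,0,0,0,0,0.2],[0,0,0,0,0,0,0.17],[0,0,0,0,0,0,0.14],[0,0,0,0,0,0,0.1],[0,0,0,0,0,0,0.1],[0,0,0,0,0,0,0.1]]])

```text
t: 14.35
ee_pos: [0.568, -0.0229, 0.0362]
eef_rot: [0.035, 0.999, 0.037, 0.001]
ft_force: [-0.4, 0.6, -0.0]
grip_width: 0.0766
finger_force: 0.0
```

Call:
send_rows(moves=[[[0,0,-0.3,0,0,0,0.1],[0,0,-1,0,0,0,0.1],[0,0,-2,0,0,0,0.1],[0,0,-3,0,0,0,0.1],[0,0,-4,0,0,0,0.1],[0,0,-5.5,0,0,0,0.1],[0,0,-7,0,0,0,0.1],[0,0,-9,0,0,0,0.1],[0,0,-11,0,0,0,0.1],[0,0,-13,0,0,0,0.1],[0,0,-14,0,0,0,0.1],[0,0,-14,0,0,0,0.1],[0,0,-14,0,0,0,0.1]]])

```text
t: 15.43
ee_pos: [0.5672, -0.013, 0.176]
eef_rot: [0.035, 0.999, 0.037, 0.002]
ft_force: [-0.5, 0.2, -0.8]
grip_width: 0.0767
finger_force: 0.0
```

Run:
```python
from h import *
from cell import arm
s=arm.read_state(); print(s["t"],board(s),s["grip_width"])
c=arm.read_camera("wrist"); a=c["frame"][:,:,::-1]
b=arm.read_camera("scene")["frame"][140:255,250:390,::-1]
cv2.imwrite("pics/c7.png",np.hstack([cv2.resize(a[40:330,150:480],(455,400),interpolation=cv2.INTER_CUBIC),cv2.resize(b,(345,400),interpolation=cv2.INTER_CUBIC)]))
```

```text
15.4333 (array([-1.000e-01,  5.330e+01,  1.481e+02]), array([-0.0009,  0.0009,  0.0002]), array([-0.49,  0.3 , -0.78])) 0.07665247904273247
```

View pics/c7.png

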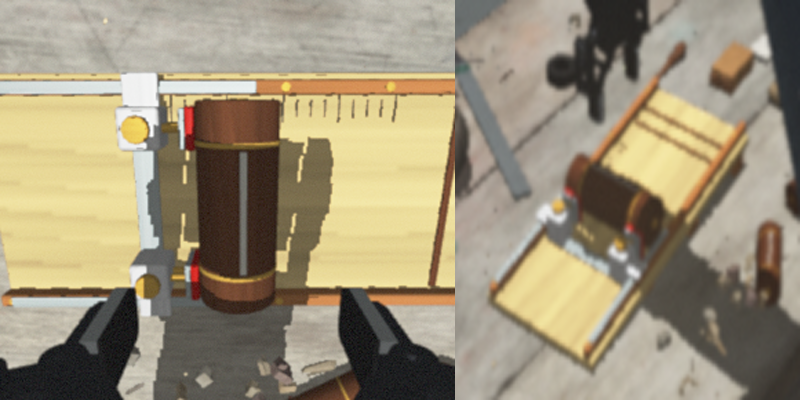

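The roller lies square against both red pads (at (187,130) and (194,270)), and the gripper is clear above it. Handing in.

```bash
python3 -c "
from cell import arm
print(arm.hand_in())"
```

```text
the job is handed in; nothing more can be done
None
```

The roller was rolled over the rib and down the board inside a loose finger cage, rests squarely against both red pads with the gripper clear, and the job was handed in after about 15.5 s of robot time.

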